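Take the flanged hub from the parts bin and put it away in the drawer

ROBOT

A 7-joint arm with a two-finger parallel gripper is mounted at the origin on the work surface. World frame = base frame: x ahead of the robot, y to its left, z up, the work surface at z = 0. Lengths are in m, angles in rad, forces in N, time in s.
With the tool pointing down it reaches from about 0.425 to 0.95 m from the base axis. Payload 4.7 kg.
Tool frame: the origin (TCP) lies at the very end of the fingers, on their centre line; the grasp point (between the pads) lies 19 mm behind it; z points along the fingers, y is the direction in which the jaws open and shut (so a half turn about z gives the same grasp; the last joint's range is limited). The gripper opens to 85 mm and grips with 20 to 120 N. Pads are 22 mm wide; open, the fingers measure 114 mm over their backs; the gripper's body (76 mm by 85 mm) begins 54 mm behind the grasp point. The pads swing forward as they close: fully open they stand 13 mm farther back than shut.
Start: joints at [1.112, 0.469, -0.049, 1.532, 0.024, 1.141, -0.082], TCP at [0.281, -0.614, 0.231] pointing down, gripper open.
Joint ranges: [-2.59, 2.59], [-0.33, 1.99], [-1.39, 1.29], [0.1, 2.45], [-1.04, 4.18], [0.21, 1.99], [-2.66, 2.66]. Speed limits (rad/s): [2.57, 2.57, 3.14, 3.14, 3.14, 3.14, 3.14].

INTERFACE

Orientations are given as a unit quaternion [w, x, y, z].
In Python, from station import sense, camera, hand_in gives the robot as it stands.
- The arm moves only by the shell command python3 -m pendant 'ROWS' [OPENING] [FORCE]. ROWS is JSON, a list of rows, each a list of 6 numbers: the shift along the world's x, y, z in cm, then the turn, a rotation vector about the world's x, y, z in rad. In form: [[dx, dy, dz, ax, ay, az], ...]. A call has exactly 10 rows; each row shifts and turns the commanded pose from where the row before left it; what a row does not reach is not made up. A row lasts 1/10 s, in which the tool goes at most 50 mm and 8.59 degrees, less where a joint would pass 70% of its speed; a pose out of reach is approached as far as the arm can. A call with a gripper value outside its range is refused whole. OPENING is the closure, from 0 (fully open) to 1 (shut), set as the call begins (- or left out, the last holds). The fingers move at their own pace and stop on an object; FORCE is the grip in N (left out, the last holds). Time passes only in rows, so rows that do not move let the fingers close, or fill a call up. It gives the time, the measured TCP pose, the force and the opening at its end, in the units of the state.
- sense(): the state, without advancing time (a new reading comes with each control period).
- camera(name): name is "side" or "top" or "wrist"; returns a dict with "pixels" (400x640x3 uint8, red, green, blue), "fx", "fy", "cx", "cy" (pixels), "camera_from_world" (4x4, takes a point from world to camera coordinates). Camera axes: x right, y down, z forward; pixel columns grow to the right and rows downward; lengths in m; the calibration is good to about 2 mm. A picture is of the moment at which its call begins. There is no depth.
- hand_in(): hands the job in, once; it reports no verdict.
The state is a dict: "t": time; "qpos": joint angles; "dq": joint speeds; "joint_torque": joint torques, N m; "ee_pos": TCP position; "tool_rot": TCP orientation; "wrist_force": force on the tool from outside, world axes, zero at the start; "moment": the same for the moment, N m; "finger_gap": finger opening in m.
Only numpy, scipy, OpenCV 4.12 (cv2) and the standard library are available. Lean on these libraries where they do the work, as an engineer would, in place of code of your own. Each camera call takes 0.05 s, during which the arm holds its last target. There are 200 camera calls.

TASK

Take the flanged hub, the round part with a wide foot and a narrower boss, out of the black parts bin and set it down, not drop it, standing on its flange in the open drawer of the low grey cabinet. Then push the drawer fully shut. Leave the other parts in the bin and do not shift the mug, the can or the white offcut on the bench.

Things in the scene. Friction and masses are not known exactly. Their poses are not given: they have to be found in the camera images.
- hub: The flanged hub: turned aluminium, a round flange 62 mm across and 10 mm thick with a round boss 36 mm across on top of it, 46 mm tall in all; about 0.16 kg. It starts standing on its flange in any of the four places in the bin. Origin: centre of its underside, z up along the boss.
- bin: Open black plastic bin, 270 mm (its x) by 220 mm (its y), 65 mm tall, walls 5 mm with ribs standing 6 mm out, floor 5 mm thick; fixed to the bench. Four parts stand in it, one near each corner, centres about 62 mm along x and 48 mm along y from the bin's centre. Origin: centre of its underside, z up.
- drawer_spot (a point): Point on the drawer's inner floor (22 mm above the bench), midway across, 57 mm behind the inside and 79 mm behind the outer face of its front; moves with the drawer. x points into the cabinet, y left across the drawer, z up. Inside the drawer is 158 mm wide, 235 mm long; walls rise 66 mm and the front panel 76 mm above the floor; the shut cabinet clears 76 mm above it.
- drawer_handle (a point): Middle of the steel bar handle on the drawer's front: a horizontal bar 100 mm long and 11 mm thick, 72 mm above the bench, 35 mm out from the front panel; moves with the drawer. The grey steel cabinet behind it, fixed to the bench, is 280 mm deep, 200 mm wide and 110 mm tall.
- drawer (a joint): How far the drawer is pulled out, in m: 0 fully shut, at most 0.198; starts at 0.14 to 0.185. It shuts along the x axis of drawer_spot against about 1 N of friction, and stays where it is left.
- spacer: Plain aluminium tube with no flange, 40 mm across, 24 mm bore, 42 mm tall, standing in the bin; stays there. Origin: centre of its underside.
- bracket: Aluminium L-shaped bracket, foot 46 by 38 mm, upright leg 43 mm tall, 5 mm thick, in the bin; stays there. Origin: centre of its underside.
- block: Aluminium block 40 by 36 by 30 mm tall with a dark hole in its top, in the bin; stays there. Origin: centre of its underside.
- mug: White mug, 80 mm across, 95 mm tall, with a handle, standing beyond the bin. A bystander. Origin: centre of its underside.
- can: Plain steel can, 60 mm across, 120 mm tall, standing left of the cabinet. A bystander. Origin: centre of its underside.
- offcut: White plastic offcut 50 by 32 by 12 mm lying left of the drawer. A bystander. Origin: centre of its underside.
There are look-alikes about, which are no part of the job. What is shaped like the spacer but blue is not meant. What is shaped like the hub but red is not meant.

How it is judged:
By the outcome, as a careful person would: the job done as asked, in the order asked, and still so for the second after the job is handed in, with the robot touching nothing.
It also fails if it takes over 54 s, if anything falls off the work surface, if the arm or the gripper's body presses on something with over 40 N, if the wrist force passes 120 N, or if a joint passes its speed limit or range.

## Working session

There is one attempt and no reset: what is moved stays moved. The work goes in short steps, Python scripts to look and compute and a shell command to move; the robot and the scene stay as the last step left them, time stands still between calls to the robot, and variables do not carry over. Pictures are saved under pics/ and viewed, about 8 in all and at most 12, crops included, and the job is handed in when it is done.

```bash
mkdir -p pics; ls; cat > h.py <<'E'
import numpy as np, cv2
from station import sense, camera, hand_in
def snap(name, f):
    c=camera(name); cv2.imwrite('pics/'+f, c['pixels'][:,:,::-1]); 
    np.savez('pics/'+f[:-4]+'.npz', **{k:np.array(v) for k,v in c.items()}); return c
def load(f): return dict(np.load('pics/'+f+'.npz'))
def ray(c,u,v,z):
    T=np.array(c['camera_from_world']); R=T[:3,:3]; o=-R.T@T[:3,3]
    d=R.T@np.array([(u-c['cx'])/c['fx'],(v-c['cy'])/c['fy'],1]); return o+d*(z-o[2])/d[2]
def proj(c,p):
    q=np.array(c['camera_from_world'])@np.append(p,1); return c['fx']*q[0]/q[2]+c['cx'],c['fy']*q[1]/q[2]+c['cy']
E
python3 - <<'E'
from h import *
for n in ('top','side'):
    c=snap(n,n+'0.png'); print(n,c['fx'],np.round(c['camera_from_world'],3).tolist())
s=sense(); print(s)
E
```

```text
pics
top 365.07611501900533 [[0.009, -1.0, 0.006, 0.076], [-0.993, -0.01, -0.118, 0.52], [0.118, -0.005, -0.993, 1.271], [0.0, 0.0, 0.0, 1.0]]
side 448.27244375896015 [[0.983, -0.183, 0.016, -0.499], [-0.106, -0.635, -0.766, 0.167], [0.15, 0.751, -0.643, 1.312], [0.0, 0.0, 0.0, 1.0]]
{'t': 0.1, 'qpos': array([ 1.11209786,  0.46935754, -0.04859286,  1.53357221,  0.02408696,
        1.14098956, -0.08230807]), 'dq': array([ 0.00080381, -0.00276767,  0.0007076 , -0.00184579,  0.00093245,
        0.00171158, -0.00220521]), 'joint_torque': array([ 8.34067960e-04, -5.11516106e+01, -4.70287423e-02, -2.38390982e+01,
        1.08029810e-02,  4.36852264e-03, -1.52105349e-05]), 'ee_pos': array([ 0.28106197, -0.613128  ,  0.23036949]), 'tool_rot': array([-8.45233830e-04,  9.76996069e-01,  2.13255536e-01, -2.09719018e-04]), 'wrist_force': array([-0.38933287,  0.2428309 , -0.92492562]), 'moment': array([-0.03325939,  0.02173167, -0.00126341]), 'finger_gap': 0.08560748816006483}
```

View pics/top0.png

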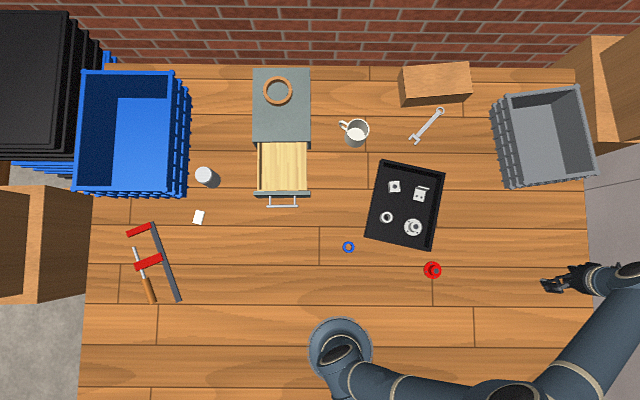

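View pics/side0.png

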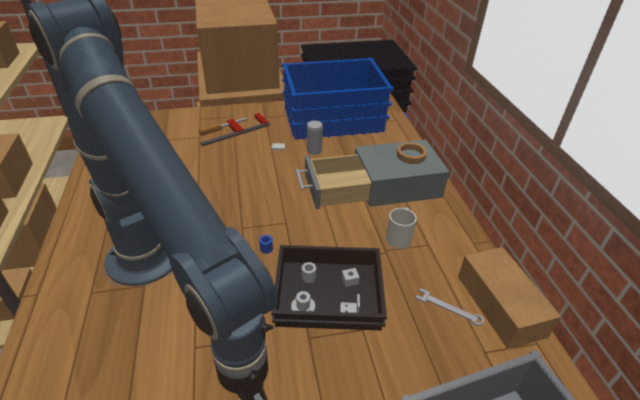

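The top view shows the hub at about (413,228) in the bin, with the spacer at (386,217). The red look-alike is at (432,270), outside the bin. The open drawer's front is at about (282,194) and its handle at (282,205). Next I'll measure these and take a magnified crop.

```bash
python3 - <<'E'
from h import *
for f,box in (('top0',(360,160,445,252)),('side0',(275,245,385,325))):
    c=load(f); x0,y0,x1,y1=box; im=c['pixels'][y0:y1,x0:x1]
    m=((im.min(2)>95)).astype(np.uint8)
    n,l,st,ce=cv2.connectedComponentsWithStats(m)
    for i in range(1,n):
        if st[i,4]>30:
            u,v=ce[i]+[x0,y0]; print(f,st[i],np.round((u,v),1),'z.03',np.round(ray(c,u,v,.03),3))
c=load('top0'); 
a=cv2.resize(c['pixels'][160:255,360:450],None,fx=4,fy=4,interpolation=cv2.INTER_CUBIC)
b=cv2.resize(c['pixels'][135:215,245:317],None,fx=5,fy=5,interpolation=cv2.INTER_CUBIC)
H=max(a.shape[0],b.shape[0]); p=lambda i:cv2.copyMakeBorder(i,0,H-i.shape[0],0,0,0)
cv2.imwrite('pics/crop.png',np.hstack([p(a),p(b)])[:,:,::-1])
E
```

```text
top0 [ 28  21  13  12 122] [393.8 186.1] z.03 [ 0.574 -0.192  0.03 ]
top0 [ 53  26  17  16 160] [419.7 193.4] z.03 [ 0.549 -0.284  0.03 ]
top0 [ 20  51  13  12 100] [386.  217.1] z.03 [ 0.463 -0.162  0.03 ]
top0 [ 44  58  18  18 233] [412.3 226.6] z.03 [ 0.43  -0.255  0.03 ]
side0 [ 26  17  15  12 112] [308.5 267.6] z.03 [ 0.463 -0.148  0.03 ]
side0 [ 67  23  17  13 156] [350.2 273.9] z.03 [ 0.573 -0.19   0.03 ]
side0 [ 16  46  24  21 283] [302.7 301.3] z.03 [ 0.429 -0.259  0.03 ]
side0 [ 65  49  20  19 213] [349.8 305.8] z.03 [ 0.546 -0.294  0.03 ]
```

View pics/crop.png

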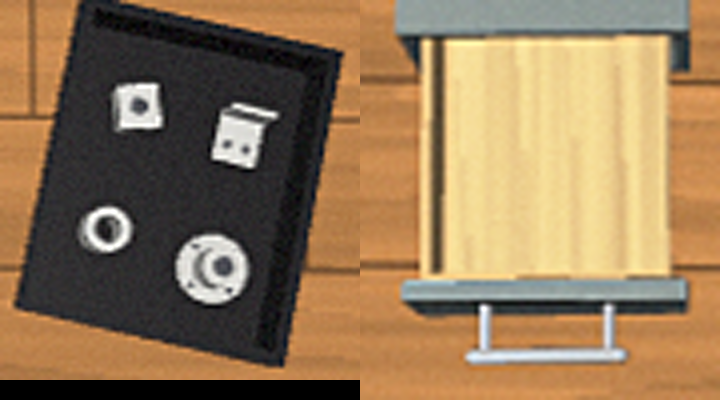

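```bash
python3 - <<'E'
from h import *
c=load('top0'); P=lambda x,y,z,n:print(n,np.round(ray(c,x,y,z),4))
P(413,227.5,.015,'flange'); P(415.5,226.5,.051,'boss top')
q=lambda x,y:(245+(x-360)/5,135+y/5)
for n,x,y,z in (('hL',467,357,.072),('hR',627,353,.072),('frontoutL',403,299,.098),('frontoutR',687,296,.098),('frontinL',403,281,.098),('frontinR',687,278,.098),('cabL',396,34,.11),('cabR',689,28,.11)): P(*q(x,y),z,n)
# bin outer corners z=.065
for x,y in ((82,0),(342,50),(285,366),(16,306)): P(360+x/4,160+y/4,.065,'bin')
s=sense(); from scipy.spatial.transform import Rotation as R
print(R.from_quat(s['tool_rot'],scalar_first=True).as_matrix().round(3))
E
```

```text
flange [ 0.4273 -0.2613  0.015 ]
boss top [ 0.4292 -0.2605  0.051 ]
hL [0.4922 0.2575 0.072 ]
hR [0.4961 0.1475 0.072 ]
frontoutL [0.5285 0.2982 0.098 ]
frontoutR [0.5325 0.1062 0.098 ]
frontinL [0.5408 0.2986 0.098 ]
frontinR [0.5449 0.1064 0.098 ]
cabL [0.709  0.3064 0.11  ]
cabR [0.7154 0.1069 0.11  ]
bin [ 0.661  -0.1385  0.065 ]
bin [ 0.6188 -0.3663  0.065 ]
bin [ 0.3436 -0.3087  0.065 ]
bin [ 0.3925 -0.0789  0.065 ]
[[ 0.909  0.417 -0.001]
 [ 0.417 -0.909  0.002]
 [-0.    -0.002 -1.   ]]
```

Checks on the measurements: the handle width comes out at 110 mm at pixel precision, the bin at 275 mm, and the drawer opening at about 0.17 m, all plausible. The drawer spot is near (0.608, 0.205) with its axis about 1.5° left of x. I'll use one tool yaw, with the jaws across the drawer, for both the pick and the place.

```bash
python3 -m pendant '[[0.7,1.6,0,0,0,-0.02],[1.5,3.6,-0.3,0,0,-0.04],[1.7,4.1,-0.4,0,0,-0.05],[1.7,4.1,-0.4,0,0,-0.05],[1.7,4.1,-0.4,0,0,-0.05],[1.7,4.1,-0.4,0,0,-0.05],[1.7,4.1,-0.4,0,0,-0.05],[1.7,4.1,-0.4,0,0,-0.05],[1.5,3.6,-0.3,0,0,-0.03],[0.8,1.8,0,0,0,-0.013]]' 0.25 40
python3 -c "
from h import *
snap('wrist','w1.png'); s=sense(); print(s['ee_pos'],s['tool_rot'],s['finger_gap'],s['qpos'][6])"
```

```text
t: 1.1
ee_pos: [0.4292, -0.2574, 0.2007]
tool_rot: [-0.001, 1.0, 0.016, -0.0]
wrist_force: [-0.7, -0.5, -0.3]
finger_gap: 0.064
[ 0.4304535  -0.25536326  0.20095423] [-1.46792144e-03  9.99853752e-01  1.70384402e-02  1.06033581e-04] 0.06384658200994818 -1.122852712654465
```

View pics/w1.png

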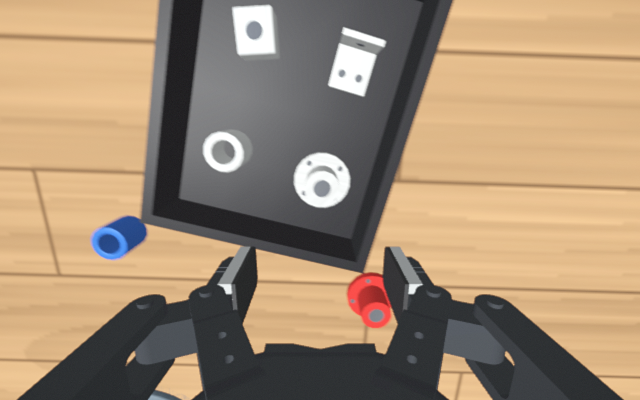

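The wrist view shows the hub flange at about (322,180) with its boss top at (322,188). The spacer is at (225,151), and the jaws straddle the hub's column.

```bash
python3 - <<'E'
from h import *
c=load('w1'); im=c['pixels']; m=np.zeros(im.shape[:2],np.uint8); m[140:220,285:360]=(im[140:220,285:360].min(2)>120)
k=max(cv2.findContours(m,0,2)[0],key=cv2.contourArea); print(cv2.fitEllipse(k), cv2.boundingRect(k))
(u,v),ax,_=cv2.fitEllipse(k); print(ray(c,u,v,.015)); print('boss',ray(c,322,187.5,.051))
for du in (-28,28): print(ray(c,u+du,v,.015))
print(sense()['ee_pos'])
E
```

```text
((321.4656066894531, 179.6160430908203), (55.025455474853516, 57.100257873535156), 107.42472076416016) (293, 152, 58, 56)
[ 0.43030152 -0.25844022  0.015     ]
boss [ 0.42994738 -0.25887083  0.051     ]
[ 0.42929124 -0.22694005  0.015     ]
[ 0.43131135 -0.28992611  0.015     ]
[ 0.4304535  -0.25536326  0.20095423]
```

```bash
python3 -m pendant '[[0,-0.15,-1,0,0,0],[0,-0.15,-2.2,0,0,0],[0,0,-2.8,0,0,0],[0,0,-2.8,0,0,0],[0,0,-2.8,0,0,0],[0,0,-2.4,0,0,0],[0,0,-1.8,0,0,0],[0,0,-1.3,0,0,0],[0,0,-0.9,0,0,0],[0,0,-0.4,0,0,0]]'
python3 -c "
from h import *
snap('wrist','w2.png'); s=sense(); print(s['ee_pos'],s['wrist_force'])"
```

```text
t: 2.15
ee_pos: [0.4273, -0.2663, 0.0189]
tool_rot: [0.001, 1.0, 0.012, -0.001]
wrist_force: [-15.0, 8.1, 50.9]
finger_gap: 0.0638
[ 0.42724145 -0.26622928  0.01928543] [-8.56480083  4.6608369  24.84027189]
```

View pics/w2.png

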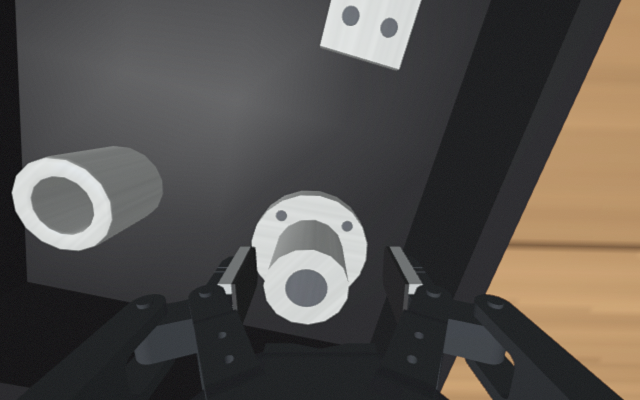

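The hub sits at (307,287), left of the jaws' centre, and the wrist feels a vertical contact force. The left finger is probably over the flange rim. I'll lift a little, recentre and read the force again.

```bash
python3 -c "
from station import sense; s=sense(); print(s['moment'],s['wrist_force'])"
python3 -m pendant '[[0,0,0.8,0,0,0],[0,0,0.8,0,0,0],[0,0,0.4,0,0,0],[0.1,0.3,0,0,0,0],[0.1,0.3,0,0,0,0],[0,0,0,0,0,0],[0,0,0,0,0,0],[0,0,0,0,0,0],[0,0,0,0,0,0],[0,0,0,0,0,0]]'
python3 - <<'E'
from h import *
c=snap('wrist','w3.png'); s=sense(); print(s['ee_pos'],s['wrist_force'],s['moment'])
print('tcp, open-tip px',[np.round(proj(c,s['ee_pos']+np.array(d))) for d in ((0,0,0),(0,.032,0),(0,-.032,0),(0,.032,.01),(0,-.032,.01))])
E
```

```text
[-0.45516459  1.65443494 -0.39942676] [-8.56480083  4.6608369  24.84027189]
t: 3.2
ee_pos: [0.4303, -0.2587, 0.0372]
tool_rot: [0.0, 1.0, 0.013, -0.0]
wrist_force: [-0.1, -0.4, -0.1]
finger_gap: 0.064
[ 0.43026165 -0.25865729  0.03727931] [ 0.01638057 -0.74863292 -1.11771749] [-0.01076293  0.00691156 -0.05497169]
tcp, open-tip px [array([321., 256.]), array([260., 254.]), array([381., 257.]), array([256., 263.]), array([385., 266.])]
```

View pics/w3.png

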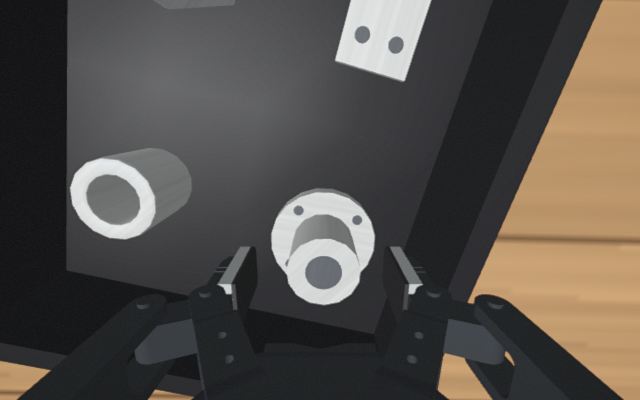

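Here the hub is centred, with its boss at (323,272) between pad tips at (253,248) and (389,247), and no force reads. The earlier contact fits the right finger's back against the bin wall. I'll narrow the opening and descend slowly in two steps.

```bash
python3 -m pendant '[[0,0,0,0,0,0],[0,0,-0.2,0,0,0],[0,0,-0.3,0,0,0],[0,0,-0.3,0,0,0],[0,0,-0.3,0,0,0],[0,0,-0.2,0,0,0],[0,0,-0.1,0,0,0],[0,0,0,0,0,0],[0,0,0,0,0,0],[0,0,0,0,0,0]]' 0.36
```

```text
t: 4.25
ee_pos: [0.4304, -0.2587, 0.0234]
tool_rot: [0.0, 1.0, 0.013, 0.0]
wrist_force: [0.3, -0.5, 0.2]
finger_gap: 0.0546
```

```bash
python3 -m pendant '[[0,0,-0.1,0,0,0],[0,0,-0.1,0,0,0],[0,0,-0.1,0,0,0],[0,0,-0.1,0,0,0],[0,0,0,0,0,0],[0,0,0,0,0,0],[0,0,0,0,0,0],[0,0,0,0,0,0],[0,0,0,0,0,0],[0,0,0,0,0,0]]'
```

```text
t: 5.25
ee_pos: [0.4303, -0.2586, 0.0194]
tool_rot: [0.0, 1.0, 0.013, 0.0]
wrist_force: [0.0, -0.2, -0.1]
finger_gap: 0.0546
```

```bash
python3 -m pendant '[[0,0,0,0,0,0],[0,0,0,0,0,0],[0,0,0,0,0,0],[0,0,0,0,0,0],[0,0,0,0,0,0],[0,0,0,0,0,0],[0,0,0,0,0,0],[0,0,0,0,0,0],[0,0,0,0,0,0],[0,0,0,0,0,0]]' 1 50 && python3 -m pendant '[[0,0,0.3,0,0,0],[0,0,0.8,0,0,0],[0,0,1.5,0,0,0],[0,0,2,0,0,0],[0,0,2.5,0,0,0],[0,0,2.5,0,0,0],[0,0,2.5,0,0,0],[0,0,2,0,0,0],[0,0,1.5,0,0,0],[0,0,0.8,0,0,0]]'
python3 -c "
from h import *
snap('wrist','w4.png')"
```

```text
t: 6.25
ee_pos: [0.4305, -0.2588, 0.0196]
tool_rot: [0.0, 1.0, 0.013, 0.0]
wrist_force: [-0.4, 0.1, 5.3]
finger_gap: 0.0349
t: 7.25
ee_pos: [0.4306, -0.2586, 0.1848]
tool_rot: [0.0, 1.0, 0.013, 0.001]
wrist_force: [-0.3, -0.1, -2.0]
finger_gap: 0.0345
```

View pics/w4.png

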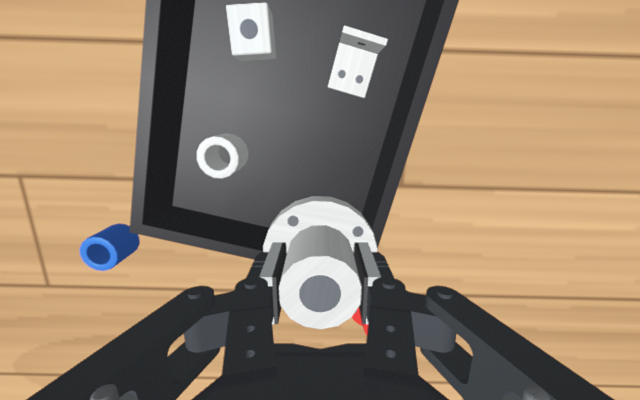

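The hub is held upright, with its boss at (320,292) between the pads. The spacer, block and bracket are still in the bin. Now I'll carry it to above the drawer spot.

```bash
python3 -m pendant '[[0.3,0.8,0.3,0,0,0],[0.6,1.6,0.3,0,0,0],[0.9,2.4,0,0,0,0],[1,2.6,0,0,0,0],[1,2.6,0,0,0,0],[1,2.6,0,0,0,0],[1,2.6,0,0,0,0],[1,2.6,0,0,0,0],[1,2.6,0,0,0,0],[1,2.6,0,0,0,0]]' && python3 -m pendant '[[1,2.6,0,0,0,0],[1,2.6,0,0,0,0],[1,2.6,0,0,0,0],[1,2.6,0,0,0,0],[1,2.6,0,0,0,0],[1,2.6,0,0,0,0],[1,2.6,0,0,0,0],[0.9,2.4,0,0,0,0],[0.6,1.6,0,0,0,0],[0.4,0.8,0,0,0,0]]'
python3 -c "
from h import *
snap('wrist','w5.png');c=snap('top','t5.png'); cv2.imwrite('pics/t5c.png',cv2.resize(c['pixels'][130:225,235:330],None,fx=5,fy=5,interpolation=2)[:,:,::-1]); print(sense()['ee_pos'])"
```

```text
t: 8.3
ee_pos: [0.5177, -0.0267, 0.1882]
tool_rot: [-0.0, 1.0, 0.014, -0.001]
wrist_force: [1.0, 0.4, -1.9]
finger_gap: 0.0349
t: 9.3
ee_pos: [0.6066, 0.2037, 0.1883]
tool_rot: [-0.0, 1.0, 0.015, -0.001]
wrist_force: [-0.2, -0.9, -2.0]
finger_gap: 0.0347
[0.60702296 0.20236122 0.18860904]
```

View pics/w5.png

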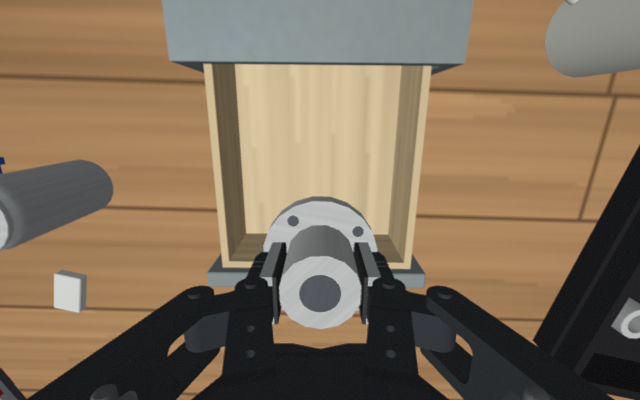

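The drawer lies squarely below the hub: its front panel runs from about (219,256) to (423,270), with side walls at about x=205–225 and 410–432 px. I'll check the pixels against the expected geometry.

```bash
python3 - <<'E'
from h import *
c=load('w5'); 
for n,u,v,z in (('panel L in',219,256,.098),('panel R in',417,258,.098),('L wall top back',205,64,.088),('R wall top back',432,66,.088),('floor front L',246,234,.022),('floor front R',401,234,.022),('cab L',169,62,.11),('cab R',467,64,.11)): print(n,ray(c,u,v,z).round(4))
E
```

```text
panel L in [0.5582 0.2898 0.098 ]
panel R in [0.5615 0.1186 0.098 ]
L wall top back [0.7117 0.2932 0.088 ]
R wall top back [0.7153 0.1232 0.088 ]
floor front L [0.5471 0.2849 0.022 ]
floor front R [0.5524 0.1117 0.022 ]
cab L [0.7092 0.3098 0.11  ]
cab R [0.714 0.107 0.11 ]
```

Centre y is about 0.206 and the inner front about 0.550, so the spot at (0.608, 0.2055) agrees. Descending to about 7 mm above the floor.

```bash
python3 -m pendant '[[0,0,-0.6,0,0,0],[0,0,-1.4,0,0,0],[0,0,-2,0,0,0],[0,0,-2.2,0,0,0],[0,0,-2.2,0,0,0],[0,0,-2,0,0,0],[0,0,-1.6,0,0,0],[0,0,-1.2,0,0,0],[0,0,-0.7,0,0,0],[0,0,-0.3,0,0,0]]'; python3 -m pendant '[[0,0,-0.1,0,0,0],[0,0,-0.1,0,0,0],[0,0,-0.1,0,0,0],[0,0,-0.1,0,0,0],[0,0,0,0,0,0],[0,0,0,0,0,0],[0,0,0,0,0,0],[0,0,0,0,0,0],[0,0,0,0,0,0],[0,0,0,0,0,0]]'
```

```text
t: 10.4
ee_pos: [0.6072, 0.2012, 0.0467]
tool_rot: [0.0, 1.0, 0.013, -0.0]
wrist_force: [-0.2, 0.4, -1.5]
finger_gap: 0.0347
t: 11.4
ee_pos: [0.6073, 0.2014, 0.0434]
tool_rot: [0.0, 1.0, 0.013, 0.0]
wrist_force: [-0.3, 0.5, -1.7]
finger_gap: 0.0348
```

```bash
python3 -m pendant '[[0,0.2,0,0,0,0],[0,0.2,0,0,0,0],[0,0,-0.1,0,0,0],[0,0,-0.1,0,0,0],[0,0,-0.1,0,0,0],[0,0,-0.1,0,0,0],[0,0,-0.1,0,0,0],[0,0,0,0,0,0],[0,0,0,0,0,0],[0,0,0,0,0,0]]'; python3 -m pendant '[[0,0,-0.05,0,0,0],[0,0,-0.05,0,0,0],[0,0,-0.05,0,0,0],[0,0,0,0,0,0],[0,0,0,0,0,0],[0,0,0,0,0,0],[0,0,0,0,0,0],[0,0,0,0,0,0],[0,0,0,0,0,0],[0,0,0,0,0,0]]'
```

```text
t: 12.4
ee_pos: [0.6074, 0.2054, 0.0384]
tool_rot: [0.0, 1.0, 0.013, 0.0]
wrist_force: [0.0, 0.1, -2.3]
finger_gap: 0.0348
t: 13.4
ee_pos: [0.6073, 0.2054, 0.0369]
tool_rot: [0.0, 1.0, 0.013, 0.0]
wrist_force: [0.9, 0.9, -1.6]
finger_gap: 0.0346
```

```bash
python3 -m pendant '[[0,0,-0.05,0,0,0],[0,0,-0.05,0,0,0],[0,0,-0.05,0,0,0],[0,0,0,0,0,0],[0,0,0,0,0,0],[0,0,0,0,0,0],[0,0,0,0,0,0],[0,0,0,0,0,0],[0,0,0,0,0,0],[0,0,0,0,0,0]]'
```

```text
t: 14.4
ee_pos: [0.6083, 0.2054, 0.0367]
tool_rot: [-0.0, 1.0, 0.013, 0.001]
wrist_force: [-0.7, -1.1, 6.1]
finger_gap: 0.0351
```

The floor is touched (+6 N at TCP z 0.0367, as predicted). Releasing, then rising straight up.

```bash
python3 -m pendant '[[0,0,0,0,0,0],[0,0,0,0,0,0],[0,0,0,0,0,0],[0,0,0,0,0,0],[0,0,0,0,0,0],[0,0,0,0,0,0],[0,0,0,0,0,0],[0,0,0,0,0,0],[0,0,0,0,0,0],[0,0,0,0,0,0]]' 0.3; python3 -m pendant '[[0,0,0.3,0,0,0],[0,0,0.6,0,0,0],[0,0,1.2,0,0,0],[0,0,2,0,0,0],[0,0,2.5,0,0,0],[0,0,2.5,0,0,0],[0,0,2.5,0,0,0],[0,0,1.8,0,0,0],[0,0,1,0,0,0],[0,0,0.4,0,0,0]]'
python3 -c "
from h import *
snap('wrist','w6.png')"
```

```text
t: 15.4
ee_pos: [0.6073, 0.2054, 0.0353]
tool_rot: [0.0, 1.0, 0.013, 0.0]
wrist_force: [0.5, 0.4, 0.7]
finger_gap: 0.0599
t: 16.4
ee_pos: [0.6078, 0.2056, 0.1851]
tool_rot: [-0.0, 1.0, 0.013, 0.001]
wrist_force: [-0.4, -0.3, 0.1]
finger_gap: 0.0599
```

View pics/w6.png

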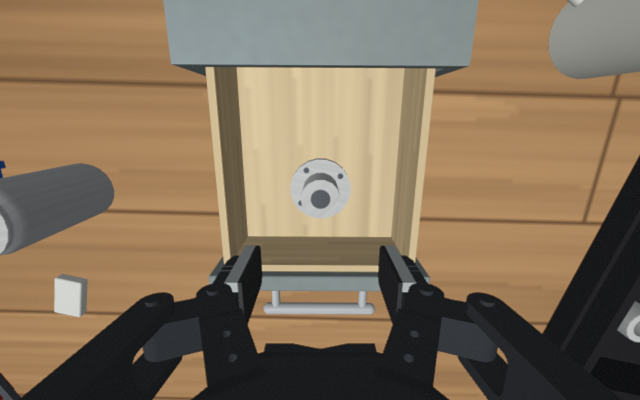

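The hub stands on its flange in the drawer at (320,188), and the handle bar is at about (319,309). Next: move out in front of the handle, close the fingers and go down.

```bash
python3 -c "
from h import *
c=load('w6'); print(ray(c,319,309,.072))"
python3 -m pendant '[[-0.5,0,0,0,0,0],[-1.2,0,0,0,0,0],[-1.9,-0.1,0,0,0,0],[-2.2,-0.1,0,0,0,0],[-2.3,-0.1,0,0,0,0],[-2.3,0,0,0,0,0],[-2.2,0,0,0,0,0],[-1.7,0,0,0,0,0],[-1,0,0,0,0,0],[-0.4,0,0,0,0,0]]' 1 40; python3 -m pendant '[[0,0,-0.5,0,0,0],[0,0,-1,0,0,0],[0,0,-1.6,0,0,0],[0,0,-2,0,0,0],[0,0,-2,0,0,0],[0,0,-2,0,0,0],[0,0,-1.6,0,0,0],[0,0,-1.2,0,0,0],[0,0,-0.7,0,0,0],[0,0,-0.3,0,0,0]]'
```

```text
[0.49273389 0.20381075 0.072     ]
t: 17.45
ee_pos: [0.4487, 0.2022, 0.1829]
tool_rot: [0.0, 1.0, 0.014, -0.001]
wrist_force: [-0.1, -0.1, -0.3]
finger_gap: -0.0
t: 18.45
ee_pos: [0.4503, 0.2023, 0.0534]
tool_rot: [0.0, 1.0, 0.013, -0.001]
wrist_force: [-0.4, 0.3, -0.1]
finger_gap: 0.0001
```

```bash
python3 -m pendant '[[0.4,0,0,0,0,0],[0.7,0,0,0,0,0],[0.7,0,0,0,0,0],[0.5,0,0,0,0,0],[0.5,0,0,0,0,0],[0.6,0,0,0,0,0],[0.7,0,0,0,0,0],[0.8,0,0,0,0,0],[0.8,0,0,0,0,0],[0.8,0.1,0,0,0,0]]' && python3 -m pendant '[[0.8,0,0,0,0,0],[0.8,0,0,0,0,0],[0.8,0,0,0,0,0],[0.8,0.1,0,0,0,0],[0.8,0,0,0,0,0],[0.8,0,0,0,0,0],[0.8,0,0,0,0,0],[0.8,0,0,0,0,0],[0.8,0,0,0,0,0],[0.8,0.1,0,0,0,0]]'
python3 -c "
from h import *
c=snap('top','t7.png'); snap('side','s7.png'); cv2.imwrite('pics/t7c.png',cv2.resize(c['pixels'][60:225,235:330],None,fx=3.5,fy=3.5,interpolation=2)[:,:,::-1]); print(sense()['ee_pos'])"
```

```text
t: 19.45
ee_pos: [0.5159, 0.203, 0.0542]
tool_rot: [0.0, 1.0, 0.013, -0.0]
wrist_force: [-1.1, -1.6, 0.0]
finger_gap: -0.0
t: 20.45
ee_pos: [0.5959, 0.205, 0.0543]
tool_rot: [0.0, 1.0, 0.013, -0.0]
wrist_force: [-2.0, -0.6, -0.2]
finger_gap: -0.0001
[0.59721059 0.20521942 0.05452914]
```

View pics/s7.png

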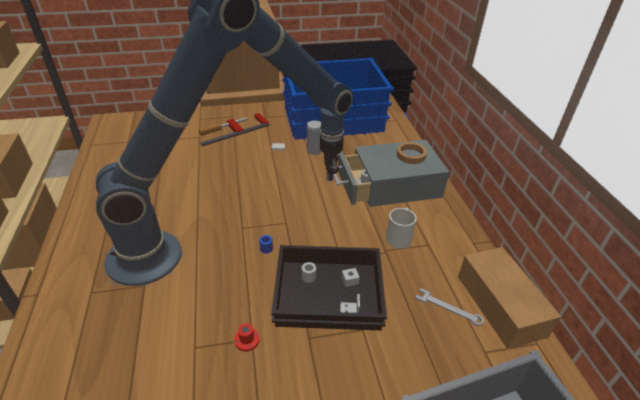

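The drawer is closing, with the hub still upright in it at about (366,178) and the other items in place. I'll continue with the last ~4 cm, slowing down.

```bash
python3 -m pendant '[[0.6,0,0,0,0,0],[0.5,0,0,0,0,0],[0.4,0,0,0,0,0],[0.4,0,0,0,0,0],[0.3,0,0,0,0,0],[0.3,0,0,0,0,0],[0.3,0,0,0,0,0],[0.2,0,0,0,0,0],[0.2,0,0,0,0,0],[0.2,0,0,0,0,0]]' && python3 -m pendant '[[0.15,0,0,0,0,0],[0.15,0,0,0,0,0],[0.15,0,0,0,0,0],[0.1,0,0,0,0,0],[0.1,0,0,0,0,0],[0.1,0,0,0,0,0],[0.1,0,0,0,0,0],[0.1,0,0,0,0,0],[0,0,0,0,0,0],[0,0,0,0,0,0]]'
```

```text
t: 21.55
ee_pos: [0.6294, 0.2054, 0.0543]
tool_rot: [0.0, 1.0, 0.013, -0.0]
wrist_force: [-0.2, 0.5, -0.2]
finger_gap: 0.0001
t: 22.55
ee_pos: [0.6391, 0.2051, 0.0544]
tool_rot: [0.0, 1.0, 0.013, 0.0]
wrist_force: [-0.3, -0.1, -1.1]
finger_gap: -0.0
```

```bash
python3 -m pendant '[[0.1,0,0,0,0,0],[0.1,0,0,0,0,0],[0.1,0,0,0,0,0],[0.1,0,0,0,0,0],[0.1,0,0,0,0,0],[0.1,0,0,0,0,0],[0,0,0,0,0,0],[0,0,0,0,0,0],[0,0,0,0,0,0],[0,0,0,0,0,0]]'
python3 -c "
from h import *
c=snap('top','t8.png'); d=snap('side','s8.png'); a=cv2.resize(c['pixels'][60:200,240:325],None,fx=4,fy=4,interpolation=2); b=cv2.resize(d['pixels'][110:215,300:450],None,fx=3,fy=3,interpolation=2); b=cv2.copyMakeBorder(b,0,a.shape[0]-b.shape[0],0,0,0);cv2.imwrite('pics/c8.png',np.hstack([a,b])[:,:,::-1])"
```

```text
t: 23.55
ee_pos: [0.645, 0.2055, 0.0544]
tool_rot: [-0.0, 1.0, 0.013, 0.0]
wrist_force: [0.3, -0.4, 0.7]
finger_gap: 0.0001
```

View pics/c8.png

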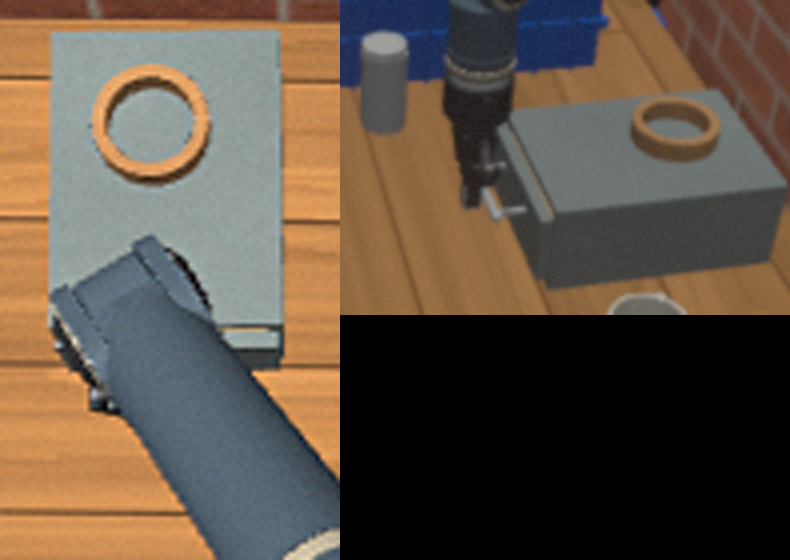

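A thin strip of drawer is still visible at (250,328), so a few millimetres remain. I'll keep pushing slowly.

```bash
python3 -m pendant '[[0.1,0,0,0,0,0],[0.1,0,0,0,0,0],[0.1,0,0,0,0,0],[0.1,0,0,0,0,0],[0.1,0,0,0,0,0],[0,0,0,0,0,0],[0,0,0,0,0,0],[0,0,0,0,0,0],[0,0,0,0,0,0],[0,0,0,0,0,0]]'; python3 -m pendant '[[0.1,0,0,0,0,0],[0.1,0,0,0,0,0],[0.1,0,0,0,0,0],[0.1,0,0,0,0,0],[0,0,0,0,0,0],[0,0,0,0,0,0],[0,0,0,0,0,0],[0,0,0,0,0,0],[0,0,0,0,0,0],[0,0,0,0,0,0]]'
```

```text
t: 24.65
ee_pos: [0.6459, 0.2055, 0.0542]
tool_rot: [0.001, 1.0, 0.014, -0.004]
wrist_force: [-10.6, -0.6, 7.1]
finger_gap: 0.0001
t: 25.65
ee_pos: [0.6459, 0.2055, 0.0542]
tool_rot: [0.002, 1.0, 0.014, -0.008]
wrist_force: [-19.8, -2.4, 13.7]
finger_gap: -0.0001
```

There's a hard stop at x=0.6459 (force up to 20 N with no motion), so the drawer is shut. Backing straight off, rising, and looking.

```bash
python3 -m pendant '[[-0.3,0,0,0,0,0],[-0.5,0,0,0,0,0],[-1,0,0,0,0,0],[-1.5,0,0,0,0,0],[-2,0,0,0,0,0],[-2,0,0,0,0,0],[-2,0,0,0,0,0],[-2,0,0,0,0,0],[-1.2,0,0,0,0,0],[-0.5,0,0,0,0,0]]' && python3 -m pendant '[[0,-0.5,0.8,0,0,0],[0,-1.5,1.5,0,0,0],[0,-2,2,0,0,0],[0,-2,2,0,0,0],[0,-2,2,0,0,0],[0,-2,2,0,0,0],[0,-2,2,0,0,0],[0,-2,1.5,0,0,0],[0,-1.5,0.8,0,0,0],[0,-0.5,0.3,0,0,0]]'
python3 -c "
from h import *
c=snap('top','t9.png'); d=snap('side','s9.png'); a=cv2.resize(c['pixels'][60:230,180:450],None,fx=2.9,fy=2.9,interpolation=2); cv2.imwrite('pics/c9.png',a[:,:,::-1])
b=cv2.resize(d['pixels'][110:215,260:450],None,fx=4,fy=4,interpolation=2); cv2.imwrite('pics/d9.png',b[:,:,::-1])"
```

```text
t: 26.65
ee_pos: [0.523, 0.2055, 0.0545]
tool_rot: [0.0, 1.0, 0.014, 0.0]
wrist_force: [0.6, 0.2, 0.2]
finger_gap: -0.0001
t: 27.65
ee_pos: [0.5255, 0.0427, 0.2051]
tool_rot: [0.0, 1.0, 0.011, 0.002]
wrist_force: [0.0, -0.2, -0.5]
finger_gap: -0.0002
```

View pics/c9.png

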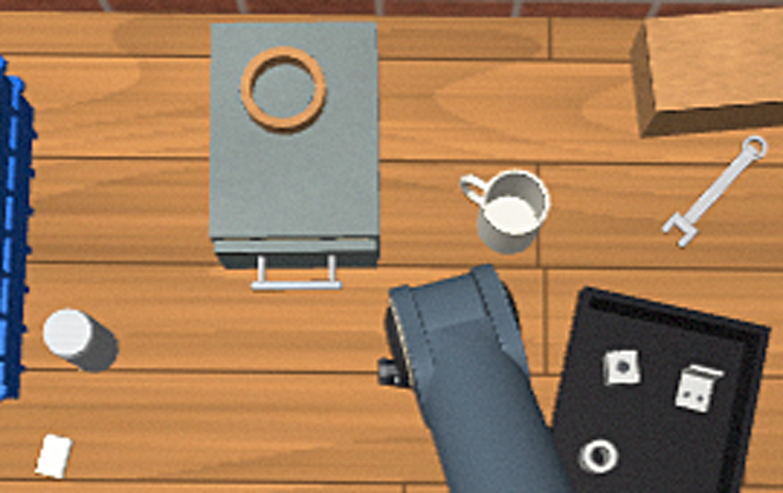

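The drawer is flush, with only a dark seam at about (295,239). The mug, can, offcut and the three other parts look in place. I'll do one numeric check against the first picture and then hand in.

```bash
python3 - <<'E'
from h import *
a=load('top0')['pixels'].astype(int); b=load('t9')['pixels'].astype(int)
for n,(x0,y0,x1,y1) in dict(mug=(335,112,372,150),can=(190,160,222,192),offcut=(188,205,208,228),block=(385,178,403,196),bracket=(410,184,430,205),spacer=(378,210,395,226)).items():
    d=abs(a-b)[y0:y1,x0:x1].max(2); print(n,d.mean().round(1),(d>60).sum())
print(sense()['wrist_force'],sense()['t']); hand_in()
E
```

```text
mug 7.4 0
can 7.5 0
offcut 6.5 0
block 7.0 0
bracket 7.3 0
spacer 6.8 0
[0.11692771 0.85369479 0.15436343] 27.75
the job is handed in; nothing more can be done
```

The hub is standing on its flange in the drawer, the drawer is shut, and the job is handed in at 27.75 s of the 54 s allowed.

- **Pick:** I gripped the hub by its boss in the bin and lifted it out upright.
- **Place:** I lowered it to the drawer floor until the wrist felt about 6 N, then released it. The wrist picture afterwards showed it standing on its flange.
- **Shut:** I pushed the handle bar slowly with closed fingers until it stopped hard at about 20 N with no further travel. The last top view shows the drawer flush with the cabinet, apart from a dark seam. The hub was still upright in the last view I had of it, about 4–5 cm before shut. It could not be seen after that.
- **Other objects:** The mug, can, offcut, block, bracket and spacer show no change between the first and last top pictures. The wrist force reads about zero and the arm is clear of everything.
- **What went wrong:** On my first descent into the bin the hand was about 8 mm off centre. Something touched, and the wrist read about 51 N at the end of that move. The touch was most likely the right finger's back against the bin wall, though I did not confirm that. I lifted, recentred and went down again with no contact. That is under the 120 N wrist limit, but I can't rule out that it counts as over 40 N if the gripper's body was what touched.

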